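# Raise the culture stage to its first ratchet notch

## Task

The film-topped culture jar stands too low under the lamp of the ratchet stand. Lift the stage by its front handle, with the jar riding on it, until you feel the pawl catch in the first notch, and no further than that notch; then let go and leave the stage hanging there with the jar still standing upright on it.

Things in the scene. Friction and masses are not known exactly. Their poses are not given: they have to be found in the camera images.
- stand: Light stand, fixed to the bench: base plate 210 x 150 x 12 mm, column 420 mm high at its back (x +62 to +102 mm), lamp panel on top. Origin: on the bench under its middle. x points from the handle to the column (so the handle points along -x), y to the left of one facing the column, z up.
- handle (a point): Grip point on the stage's handle, a black bar 20 mm wide (stand y), 26 mm high, 74 mm long (stand x), of which 69 mm stand free in front of the platform. The point is on its centre line, 24 mm behind its free front end; axes as the stand's. It moves straight up and down with the stage and starts 81 mm above the bench.
- lamp_front (a point): Middle of the lower front edge of the fixed lamp panel (215 x 130 mm, underside 384 mm above the bench). It overhangs the grip point by 55 mm towards the robot: a gripper pointing straight down does not fit below it, one leaning back towards the robot by 30 to 45 degrees (fingers down and forward, closing along the stand's y) does.
- platform (a point): Middle of the top face of the stage's jar platform (110 x 110 mm, 5 mm rim at front and sides), 100 mm behind the grip point and 2 mm above it; axes as the stand's. Stage and jar together weigh 4 to 9 N. Let go between notches, the stage sinks until the pawl catches a notch or it meets the bottom stop.
- stage (a joint): Height of the stage above its bottom stop, m: 0 at the start, grows upwards, travel 0.13. The pawl, a spring plunger hidden in the stage, sits higher or lower in each stand, so the first notch may catch anywhere from 0.028 to 0.072. Four notches, 24 mm apart; the pawl passes them upwards only, so the stage cannot come down again from a higher one.
- notch_1: Lowest saw tooth, hidden in the column, fixed; its ledge carries the pawl. Origin 96 mm behind the stand's origin, 147 mm up; it does not tell at what stage height the pawl catches. In the last 14 mm below any notch the pawl rides up a ramp and lifting takes about 5 N more at once, 9 N near the crest; then it snaps in and the extra is gone. The next ramp begins 10 mm above the notch.
- jar_center (a point): Centre, half-way up, of the loose culture jar that stands on the platform: clear glass with a crinkled film top, 76 mm wide, 125 mm high; z is its upright axis. It need not be touched.
- side_pane_right: Upright clear glass guard pane at the right edge of the bench, 500 mm high, 6 mm thick, fixed. Origin on the bench; along world x it runs from 255 mm nearer the robot than its origin to 256 mm beyond, 7 mm to the right of it (-y). The arm must pass round its near edge, close to the base, or over it, not through it.
Mind the look-alikes: they are no part of the job. Leave any pink look-alike of the part that bears jar_center alone.

How it is judged:
On the way:
1. the robot raises the stage off its bottom stop by at least 10 mm (value of joint stage above 0.01 m and contact force between the fingers and stage above 1 N), for 0.2 s.
At the end, for the whole second after the job is handed in: The stage hangs at rest by its pawl on the first (lowest) notch, raised more than 20 mm from its bottom stop, and the jar stands on its platform, upright within 0.1 rad and within 35 mm of the platform's middle (contact force between stage and notch_1 above 2 N and value of joint stage above 0.02 m and velocity of joint stage between -0.01 and 0.01 m/s and angle between jar_center's own z axis and vertical below 0.1 rad and z of jar_center in the frame of platform between 0.05 and 0.075 m and horizontal distance between jar_center and platform below 0.035 m); the robot touches nothing.
It fails at once if the jar is tipped by more than 0.35 rad (angle between jar_center's own z axis and vertical above 0.35 rad).
It also fails if it takes over 48 s, if anything falls off the work surface, if the arm or the gripper's body presses on something with over 40 N, if the wrist force passes 120 N, or if a joint passes its speed limit or range.

## Robot

A 6-joint arm with a two-finger parallel gripper is mounted at the origin on a cart in front of the work surface, level with it; the furniture and walls round the work are solid. World frame = base frame: x ahead of the robot, y to its left, z up, the work surface at z = 0. Lengths are in m, angles in rad, forces in N, time in s.
With the tool pointing down it reaches from about 0.25 to 0.775 m from the base axis. Payload 4 kg.
Tool frame: the origin (TCP) lies at the very end of the fingers, on their centre line; the grasp point (between the pads) lies 19 mm behind it; z points along the fingers, y is the line along which they close (so a half turn about z gives the same grasp; the last joint's range is limited). The gripper opens to 94 mm and grips with 3 to 60 N. Pads are 16 mm wide; open, the fingers measure 119 mm over their backs; the gripper's body (75 mm by 177 mm) begins 78 mm behind the grasp point.
Start: joints at [-1.349, 0.087, 1.371, -0, 1.684, -0.103], TCP at [0.176, -0.521, 0.206] pointing down, gripper open.
Joint ranges: [-3.1, 3.1], [-0.76, 2.03], [0.27, 2.55], [-1.08, 4.22], [0.17, 2.65], [-2.57, 2.57]. Speed limits (rad/s): [2.79, 2.79, 3.14, 3.14, 3.14, 3.14].

## Interface

Orientations are given as [roll, pitch, yaw] about the fixed x, y, z axes, in that order (R = Rz(yaw) Ry(pitch) Rx(roll)).
In Python, from bench import robot, vision gives the robot as it stands.
- The arm moves only by the shell command python3 -m crank 'ROWS'. ROWS is JSON, a list of rows, each a list of 3 entries, a list of its own where there are three numbers: the closure, from 0 (fully open) to 1 (shut), then the shift along the tool's x, y, z in m, then the turn, a rotation vector about the tool's x, y, z in degrees. A call has 1 to 8 rows; each row shifts and turns the commanded pose from where the row before left it, along the tool's axes as they then stand; what a row does not reach is not made up. A row lasts 1/10 s, in which the tool goes at most 50 mm and 8.59 degrees, less where a joint would pass 70% of its speed; a pose out of reach is approached as far as the arm can. A call with a gripper value outside its range is refused whole. The fingers move at their own pace and stop on an object; the grip force is fixed at half the most. Time passes only in rows, so rows that do not move let the fingers close. It gives the time, the measured TCP pose, the force, the opening and the grip force at its end, in the units of the state.
- robot.get_obs(): the state, without advancing time (a new reading comes with each control period).
- vision.snapshot(name): name is "scene" or "top" or "wrist"; returns a dict with "color" (420x560x3 uint8, red, green, blue), "z_map" (420x560 float32, m along the optical axis (not along the pixel's ray), 0 where there is no reading), "fx", "fy", "cx", "cy" (pixels), "R" (3x3) and "t" (3): a world point X has camera coordinates R X + t. Camera axes: x right, y down, z forward; pixel columns grow to the right and rows downward; lengths in m; the calibration is good to about 2 mm. The wrist camera is an equidistant fisheye: a pixel r from the principal point sees the ray r / f radians off the axis. A picture is of the moment at which its call begins.
- robot.close_job(): hands the job in; it is judged then, once.
The state is a dict: "time": time; "joint_positions": joint angles; "qvel": joint speeds; "joint_torque": joint torques, N m; "tool_pos": TCP position; "ee_rot": TCP orientation; "wrist_force": force on the tool from outside, world axes, zero at the start; "wrist_torque": the same for the moment, N m; "width": finger opening in m; "finger_force": force on a finger pad.
Only numpy, scipy, OpenCV 4.12 (cv2) and the standard library are available. Lean on these libraries where they do the work, as an engineer would, in place of code of your own. Each camera call takes 0.05 s, during which the arm holds its last target. There are 200 camera calls.

## Working session

There is one attempt and no reset: what is moved stays moved. The work goes in short steps, Python scripts to look and compute and a shell command to move; the robot and the scene stay as the last step left them, time stands still between calls to the robot, and variables do not carry over. Pictures are saved under pics/ and viewed, at most 10 in all, crops included, and the job is handed in when it is done.

```bash
mkdir -p pics; ls; python3 - <<'E'
from bench import robot, vision
import cv2,pickle,numpy as np
o=robot.get_obs(); print({k:np.round(v,3) for k,v in o.items()})
s={}
for n in("scene","top"):
    s[n]=vision.snapshot(n); cv2.imwrite(f"pics/{n}0.png",s[n]["color"][:,:,::-1])
    print(n,s[n]["fx"],s[n]["cx"],s[n]["cy"],(-s[n]["R"].T@s[n]["t"]).round(3))
pickle.dump(s,open("s0.pkl","wb"))
E
```

```text
pics
{'time': np.float64(0.0), 'joint_positions': array([-1.349,  0.088,  1.372, -0.   ,  1.684, -0.103]), 'qvel': array([-0.001, -0.   ,  0.001, -0.001,  0.002,  0.001]), 'joint_torque': array([ 0.0000e+00, -3.4018e+01, -3.0242e+01,  7.2000e-02,  3.3000e-02,
       -0.0000e+00]), 'tool_pos': array([ 0.175, -0.521,  0.204]), 'ee_rot': array([-3.139, -0.   ,  0.325]), 'wrist_force': array([ 0.461, -0.46 , -0.337]), 'wrist_torque': array([-0.011, -0.016, -0.013]), 'finger_force': np.float64(0.0), 'width': np.float64(0.094)}
scene 400.18217851428733 287.1046915249726 212.49432053744877 [0.115 0.649 0.658]
top 438.56168300492624 281.7190086284606 212.44227349445495 [0.093 0.032 0.918]
```

View pics/scene0.png

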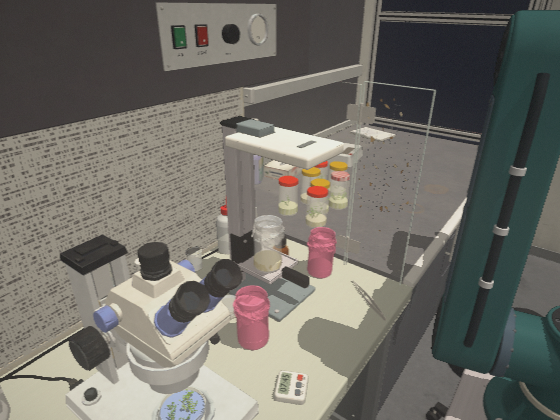

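View pics/top0.png

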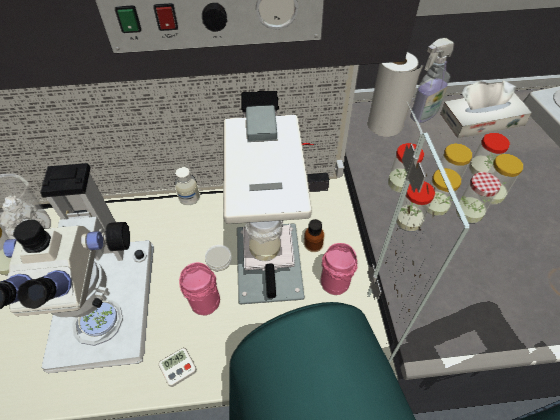

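The clear jar stands on the stage under the white lamp: about (265,240) in top, (268,235) in scene. The black handle is at about (270,281) in top and (295,276) in scene. Two pink look-alike jars stand at top (200,290) and (338,268), and the glass pane at top (375–465, 135–360) lies between the arm and the bench.

```bash
cat > h.py <<'E'
import numpy as np,cv2
def ray(s,u,v):
    c=-s["R"].T@s["t"]; d=s["R"].T@np.array([(u-s["cx"])/s["fx"],(v-s["cy"])/s["fy"],1]); return c,d
def onz(s,u,v,z):
    c,d=ray(s,u,v); return c+d*(z-c[2])/d[2]
def cloud(s):
    h,w=s["z_map"].shape; u,v=np.meshgrid(np.arange(w),np.arange(h)); z=s["z_map"]
    P=np.stack([(u-s["cx"])/s["fx"]*z,(v-s["cy"])/s["fy"]*z,z],-1); return (P-s["t"])@s["R"]
E
python3 - <<'E'
import pickle;from h import *
s=pickle.load(open("s0.pkl","rb"))
t=s["top"];C=cloud(t)
im=t["color"]
g=cv2.cvtColor(im,cv2.COLOR_RGB2GRAY)
m=np.zeros_like(g);m[258:302,255:290]=(g[258:302,255:290]<50)*255
n,l,st,ce=cv2.connectedComponentsWithStats(m);k=1+np.argmax(st[1:,4]);print(st[k],ce[k])
pts=np.argwhere(l==k)[:,::-1].astype(np.float32);r=cv2.minAreaRect(pts);b=cv2.boxPoints(r);print(r)
for p in b: print("handle top z.094",p,onz(t,*p,.094).round(4))
P=C[l==k];print("depth pts",np.median(P,0),P.min(0),P.max(0))
# lamp
lm=((C[...,2]>.37)&(C[...,2]<.45)&(g>200)).astype(np.uint8)
n,l,st,ce=cv2.connectedComponentsWithStats(lm);k=1+np.argmax(st[1:,4]);print("lamp",st[k]);Q=C[l==k];print(np.median(Q[:,2]));r=cv2.minAreaRect(Q[:,:2].astype(np.float32));print(r,cv2.boxPoints(r))
# base plate
hsv=cv2.cvtColor(im,cv2.COLOR_RGB2HSV)
bm=((abs(C[...,2]-.012)<.006)&(g<190)).astype(np.uint8);bm[:200]=0;bm[:,:225]=0;bm[:,315:]=0;bm[305:]=0
n,l,st,ce=cv2.connectedComponentsWithStats(bm);k=1+np.argmax(st[1:,4]);print("base",st[k]);r=cv2.minAreaRect(C[l==k][:,:2].astype(np.float32));print(r,cv2.boxPoints(r))
# pink jars
pm=cv2.inRange(hsv,(160,90,80),(179,255,255))
n,l,st,ce=cv2.connectedComponentsWithStats(pm)
for k in range(1,n):
    if st[k,4]>200:
        Q=C[l==k];Q=Q[Q[:,2]>0];print("pink",st[k],np.percentile(Q,[3,50,97],axis=0).round(3))
for uv in [(427,137),(467,225),(396,358)]: print("pane",uv,onz(t,*uv,.5).round(3),onz(t,*uv,0).round(3))
E
```

```text
[265 264  11  34 307] [270.04885993 280.62540717]
((270.0, 280.5), (33.4128303527832, 9.21935749053955), 86.633544921875)
handle top z.094 [264.41727 264.0931 ] [0.5753 0.0181 0.094 ]
handle top z.094 [273.6207  263.55173] [ 0.5744 -0.0017  0.094 ]
handle top z.094 [275.58273 296.9069 ] [0.4955 0.0021 0.094 ]
handle top z.094 [266.3793  297.44827] [0.4964 0.021  0.094 ]
depth pts [0.53435234 0.00989548 0.09302885] [ 0.09290837 -0.00413177  0.01076417] [0.6036157  0.03164286 0.91807615]
lamp [ 224  115   87  103 6793]
0.41091493350539776
((0.5797704458236694, 0.007077798247337341), (0.1265786588191986, 0.21370254456996918), 88.48859405517578) [[ 0.47128704 -0.05337121]
 [ 0.68491524 -0.05900782]
 [ 0.6882539   0.0675268 ]
 [ 0.47462565  0.07316342]]
base [ 237  224   67   80 2350]
((0.6324061155319214, 0.006932340562343597), (0.15010978281497955, 0.20994240045547485), 88.16302490234375) [[ 0.5250829  -0.06471904]
 [ 0.73491746 -0.07144891]
 [ 0.73972934  0.07858372]
 [ 0.52989477  0.0853136 ]]
pink [ 321  243   36   52 1427] [[ 0.526 -0.169  0.017]
 [ 0.542 -0.137  0.113]
 [ 0.583 -0.108  0.127]]
pink [ 180  263   40   52 1525] [[0.511 0.127 0.016]
 [0.527 0.156 0.113]
 [0.569 0.189 0.127]]
pane (427, 137) [ 0.512 -0.214  0.5  ] [ 1.013 -0.507  0.   ]
pane (467, 225) [ 0.363 -0.215  0.5  ] [ 0.687 -0.509  0.   ]
pane (396, 358) [ 0.221 -0.091  0.5  ] [ 0.374 -0.238  0.   ]
```

```bash
python3 - <<'E'
import pickle,cv2,numpy as np
s=pickle.load(open("s0.pkl","rb"))
a=cv2.resize(s["top"]["color"][200:310,170:370],(780,429),interpolation=cv2.INTER_CUBIC)
cv2.imwrite("pics/crop.png",a[:,:,::-1])
E
```

```text
(no output)
```

View pics/crop.png

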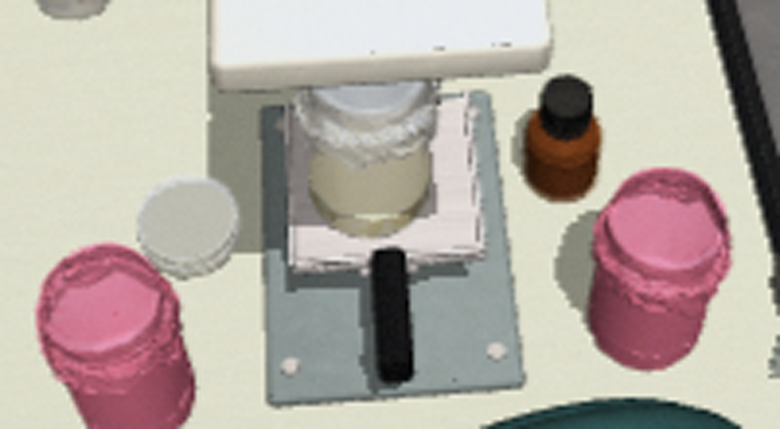

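The crop shows the clear, film-topped jar on the stage, with the black handle in front of it at crop (390,315). The two pink jars stand free on the bench and stay untouched. Grip point is about (0.530, 0.010, 0.081) with stand yaw about -1.5°. Next I retract and turn the tool a quarter, so the arm can pass the pane's near edge close to the base.

```bash
cat >> h.py <<'E'
from scipy.spatial.transform import Rotation as Ro, Slerp
def pose(az,r,z,lean,dy=0):   # cylindrical; tool x outward, y = -tangential, z down, leaned (deg)
    R=Ro.from_euler('z',az,degrees=True)*Ro.from_euler('x',180,degrees=True)*Ro.from_euler('y',lean,degrees=True)
    return np.array([r*np.cos(np.radians(az)),r*np.sin(np.radians(az)),z]),R
def cur():
    from bench import robot
    o=robot.get_obs(); return o["tool_pos"],Ro.from_euler('xyz',o["ee_rot"])
def rows(p,R,poses,g=0):
    for q,S in poses:
        d=np.round(R.inv().apply(q-p),3); w=np.round((R.inv()*S).as_rotvec(degrees=True),1)
        print([g,d.tolist(),w.tolist()],end=",")
        p=p+R.apply(d); R=R*Ro.from_rotvec(w,degrees=True)
    print(); return p,R
def lin(p,R,q,S,n):
    sl=Slerp([0,1],Ro.concatenate([R,S])); return [(p+(q-p)*k/n,sl(k/n)) for k in range(1,n+1)]
E
python3 - <<'E'
from h import *
import pickle
s=pickle.load(open("s0.pkl","rb"))
for n in s:
  for x in(.365,.875):
    for z in(0,.5):
      c=s[n]["R"]@np.array([x,-.22,z])+s[n]["t"];print(n,x,z,(c[:2]/c[2]*s[n]["fx"]+[s[n]["cx"],s[n]["cy"]]).round())
p,R=cur();q,S=pose(-71.4,.29,.30,0)
rows(p,R,lin(p,R,q,S,12))
E
```

```text
scene 0.365 0 [399. 284.]
scene 0.365 0.5 [434.  90.]
scene 0.875 0 [252. 226.]
scene 0.875 0.5 [247.  67.]
top 0.365 0 [389. 363.]
top 0.365 0.5 [471. 223.]
top 0.875 0 [342. 180.]
top 0.875 0.5 [370.   2.]
[0, [-0.0, -0.022, -0.008], [-0.0, 0.0, 7.5]],[0, [-0.003, -0.021, -0.008], [-0.0, 0.0, 7.5]],[0, [-0.005, -0.021, -0.008], [-0.0, 0.0, 7.5]],[0, [-0.009, -0.02, -0.008], [-0.0, 0.0, 7.5]],[0, [-0.011, -0.019, -0.008], [-0.0, 0.0, 7.5]],[0, [-0.013, -0.017, -0.008], [-0.0, 0.1, 7.5]],[0, [-0.015, -0.015, -0.007], [-0.0, -0.0, 7.5]],[0, [-0.017, -0.013, -0.008], [-0.1, -0.0, 7.5]],[0, [-0.019, -0.011, -0.008], [0.0, -0.0, 7.5]],[0, [-0.02, -0.009, -0.008], [0.0, -0.0, 7.5]],[0, [-0.021, -0.005, -0.008], [0.0, -0.0, 7.5]],[0, [-0.021, -0.003, -0.008], [-0.0, -0.0, 7.5]],
```

```bash
python3 -m crank '[[0,[0,-0.022,-0.008],[0,0,7.5]],[0,[-0.003,-0.021,-0.008],[0,0,7.5]],[0,[-0.005,-0.021,-0.008],[0,0,7.5]],[0,[-0.009,-0.02,-0.008],[0,0,7.5]],[0,[-0.011,-0.019,-0.008],[0,0,7.5]],[0,[-0.013,-0.017,-0.008],[0,0,7.5]],[0,[-0.015,-0.015,-0.007],[0,0,7.5]],[0,[-0.017,-0.013,-0.008],[0,0,7.5]]]'
python3 -m crank '[[0,[-0.019,-0.011,-0.008],[0,0,7.5]],[0,[-0.02,-0.009,-0.008],[0,0,7.5]],[0,[-0.021,-0.005,-0.008],[0,0,7.5]],[0,[-0.021,-0.003,-0.008],[0,0,7.5]],[0,[0,0,0],[0,0,0]]]'
python3 - <<'E'
from h import *
from bench import robot
print(robot.get_obs()["joint_positions"].round(3))
p,R=cur();az=np.degrees(np.arctan2(p[1],p[0]));print(p,az,np.hypot(*p[:2]))
rows(p,R,[pose(a,.29,.3,0) for a in np.linspace(az,1,14)[1:]])
E
```

```text
time: 0.9
tool_pos: [0.1198, -0.3565, 0.2682]
ee_rot: [-3.141, 0.001, -0.728]
wrist_force: [0.8, 0.8, -0.4]
width: 0.0942
finger_force: 0.0
time: 1.4
tool_pos: [0.0925, -0.2746, 0.3019]
ee_rot: [3.141, -0.004, -1.247]
wrist_force: [0.1, -1.2, -0.4]
width: 0.0942
finger_force: 0.0
[-1.443 -0.501  1.664 -0.     1.976  1.375]
[ 0.09246218 -0.27460021  0.30193733] -71.39081725531929 0.28974907559161006
[0, [-0.001, -0.028, 0.002], [0.1, -0.2, -5.6]],[0, [-0.002, -0.028, -0.0], [-0.0, -0.0, -5.6]],[0, [-0.001, -0.028, -0.0], [-0.0, -0.0, -5.5]],[0, [-0.001, -0.029, -0.0], [-0.0, -0.0, -5.6]],[0, [-0.002, -0.028, -0.0], [-0.0, -0.0, -5.6]],[0, [-0.001, -0.028, -0.0], [-0.0, -0.0, -5.5]],[0, [-0.001, -0.028, 0.0], [-0.0, -0.0, -5.6]],[0, [-0.002, -0.028, 0.0], [-0.0, -0.0, -5.6]],[0, [-0.001, -0.028, 0.0], [-0.0, -0.0, -5.6]],[0, [-0.001, -0.028, 0.0], [-0.0, -0.0, -5.5]],[0, [-0.002, -0.029, 0.0], [-0.0, -0.0, -5.6]],[0, [-0.001, -0.028, 0.0], [-0.0, -0.0, -5.6]],[0, [-0.002, -0.028, 0.0], [-0.0, -0.0, -5.5]],
```

```bash
python3 -m crank '[[0,[-0.001,-0.028,0],[0,0,-5.6]],[0,[-0.002,-0.028,0],[0,0,-5.6]],[0,[-0.001,-0.028,0],[0,0,-5.5]],[0,[-0.001,-0.029,0],[0,0,-5.6]],[0,[-0.002,-0.028,0],[0,0,-5.6]],[0,[-0.001,-0.028,0],[0,0,-5.5]],[0,[-0.001,-0.028,0],[0,0,-5.6]],[0,[-0.002,-0.028,0],[0,0,-5.6]]]'
python3 -m crank '[[0,[-0.001,-0.028,0],[0,0,-5.6]],[0,[-0.001,-0.028,0],[0,0,-5.5]],[0,[-0.002,-0.029,0],[0,0,-5.6]],[0,[-0.001,-0.028,0],[0,0,-5.6]],[0,[-0.002,-0.028,0],[0,0,-5.5]],[0,[0,0,0],[0,0,0]]]'
python3 - <<'E'
from h import *
from bench import robot
print(robot.get_obs()["joint_positions"].round(3))
p,R=cur();print(p)
S=Ro.from_euler('z',-1.6,degrees=True)*Ro.from_euler('x',180,degrees=True)*Ro.from_euler('y',38,degrees=True)
z=S.apply([0,0,1]);print(S.as_matrix().round(2))
g=np.array([.530,.0102,.081])
pre=g+z*(.019-.10)
p,R=rows(p,R,lin(p,R,pre,S,10))
rows(p,R,lin(p,R,g+.019*z,S,4))
E
```

```text
time: 2.2
tool_pos: [0.2599, -0.131, 0.2993]
ee_rot: [-3.141, 0.001, -0.461]
wrist_force: [0.1, -0.1, 0.2]
width: 0.0939
finger_force: 0.0
time: 2.8
tool_pos: [0.2901, 0.0069, 0.2997]
ee_rot: [-3.14, 0.001, 0.028]
wrist_force: [1.3, -0.3, 0.1]
width: 0.0941
finger_force: 0.0
[-1.740e-01 -4.980e-01  1.666e+00  1.000e-03  1.975e+00  1.370e+00]
[0.29008973 0.00690614 0.29970607]
[[ 0.79 -0.03  0.62]
 [-0.02 -1.   -0.02]
 [ 0.62  0.   -0.79]]
[0, [0.019, 0.0, 0.015], [-0.1, 3.8, 0.3]],[0, [0.018, 0.0, 0.017], [-0.1, 3.8, 0.3]],[0, [0.017, -0.0, 0.018], [-0.1, 3.8, 0.3]],[0, [0.015, -0.0, 0.019], [-0.1, 3.8, 0.3]],[0, [0.015, -0.001, 0.02], [-0.2, 3.8, 0.3]],[0, [0.013, -0.0, 0.021], [-0.1, 3.8, 0.3]],[0, [0.011, -0.001, 0.021], [-0.1, 3.8, 0.3]],[0, [0.01, -0.001, 0.023], [-0.1, 3.8, 0.3]],[0, [0.009, -0.001, 0.023], [-0.1, 3.8, 0.3]],[0, [0.007, -0.001, 0.023], [-0.1, 3.8, 0.3]],
[0, [-0.0, 0.0, 0.025], [-0.0, 0.0, 0.0]],[0, [-0.0, 0.0, 0.025], [-0.0, 0.0, 0.0]],[0, [-0.0, 0.0, 0.025], [-0.0, 0.0, 0.0]],[0, [-0.0, 0.001, 0.025], [-0.0, 0.0, 0.0]],
```

```bash
python3 -m crank '[[0,[0.019,0,0.015],[0,3.8,0.3]],[0,[0.018,0,0.017],[0,3.8,0.3]],[0,[0.017,0,0.018],[0,3.8,0.3]],[0,[0.015,0,0.019],[0,3.8,0.3]],[0,[0.015,-0.001,0.02],[0,3.8,0.3]],[0,[0.013,0,0.021],[0,3.8,0.3]],[0,[0.011,-0.001,0.021],[0,3.8,0.3]],[0,[0.01,-0.001,0.023],[0,3.8,0.3]]]'
python3 -m crank '[[0,[0.009,-0.001,0.023],[0,3.8,0.3]],[0,[0.007,-0.001,0.023],[0,3.8,0.3]],[0,[0,0,0],[0,0,0]]]'
python3 - <<'E'
from h import *
from bench import robot,vision
import pickle
s={n:vision.snapshot(n) for n in("scene","wrist")}
pickle.dump(s,open("s1.pkl","wb"))
a=np.hstack([cv2.resize(s[n]["color"],(400,300)) for n in s]);cv2.imwrite("pics/pre.png",a[:,:,::-1])
p,R=cur();print(R.as_euler('xyz',degrees=True));g=np.array([.530,.0102,.081])
z=R.apply([0,0,1]);print(z,R.inv().apply(g-p))
w=s["wrist"];c=w["R"]@g+w["t"];th=np.arctan2(np.hypot(*c[:2]),c[2]);print("grip px",c[:2]/np.hypot(*c[:2])*th*w["fx"]+[w["cx"],w["cy"]])
E
```

```text
time: 3.6
tool_pos: [0.4427, 0.0067, 0.1752]
ee_rot: [-3.131, -0.533, -0.029]
wrist_force: [0.2, -0.3, -0.3]
width: 0.0939
finger_force: 0.0
time: 3.9
tool_pos: [0.4773, 0.0088, 0.1394]
ee_rot: [-3.12, -0.653, -0.044]
wrist_force: [-1.5, -0.1, -0.2]
width: 0.0942
finger_force: 0.0
[-178.83636194  -37.80993247   -2.51921523]
[ 0.61321786 -0.00665215 -0.78988582] [ 0.00052617 -0.00214836  0.08152493]
grip px [282.28536371 214.29666012]
```

View pics/pre.png

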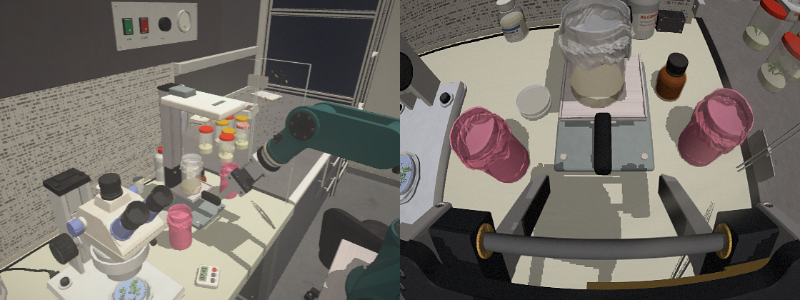

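The wrist view shows the handle at right-half pixel (602,145), midway between the fingers at (535,200) and (672,205). The jar is upright behind it and both pink jars are clear. Now I move in and close.

```bash
python3 -m crank '[[0,[0,-0.002,0.02],[0,0,-0.5]],[0,[0,0,0.02],[0,0,0]],[0,[0,0,0.02],[0,0,0]],[0,[0,0,0.02],[0,0,0]],[0,[0,0,0.02],[0,0,0]],[0,[0,0,0],[0,0,0]]]'
python3 - <<'E'
from h import *
from bench import robot,vision
import pickle
s={n:vision.snapshot(n) for n in("scene","wrist")}
a=np.hstack([cv2.resize(s["scene"]["color"][150:300,180:380],(400,300)),cv2.resize(s["wrist"]["color"],(400,300))]);cv2.imwrite("pics/at.png",a[:,:,::-1])
p,R=cur();print(R.as_euler('xyz',degrees=True),R.inv().apply(np.array([.530,.0102,.081])-p))
E
```

```text
time: 4.6
tool_pos: [0.5421, 0.0102, 0.0664]
ee_rot: [-3.128, -0.66, -0.033]
wrist_force: [-1.4, -0.7, 0.3]
width: 0.0943
finger_force: 0.0
[-179.21351091  -38.03588982   -1.86886205] [-0.00209826  0.00022975 -0.01746132]
```

View pics/at.png

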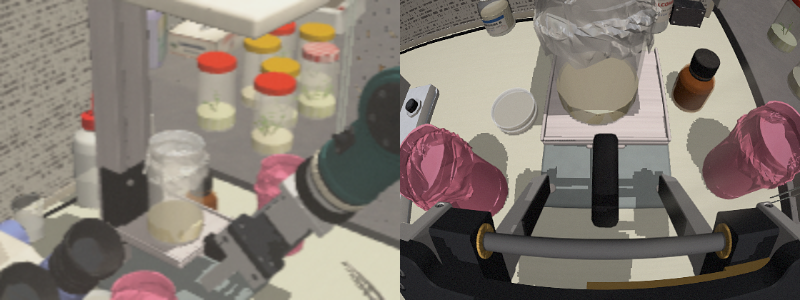

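The handle at wrist pixel (605,180) sits between the fingers at (540,200) and (672,195). Closing.

```bash
python3 -m crank '[[1,[0,0,0],[0,0,0]],[1,[0,0,0],[0,0,0]],[1,[0,0,0],[0,0,0]],[1,[0,0,0],[0,0,0]],[1,[0,0,0],[0,0,0]],[1,[0,0,0],[0,0,0]]]'
python3 - <<'E'
from h import *
p,R=cur()
print("up 1 mm in tool:",R.inv().apply([0,0,1]).round(3))
E
```

```text
time: 5.3
tool_pos: [0.5416, 0.0107, 0.0672]
ee_rot: [-3.127, -0.663, -0.033]
wrist_force: [0.7, -0.5, 0.3]
width: 0.0493
finger_force: 0.0
up 1 mm in tool: [ 0.616 -0.011 -0.788]
```

```bash
python3 -m crank '[[1,[0,0,0],[0,0,0]],[1,[0,0,0],[0,0,0]],[1,[0,0,0],[0,0,0]],[1,[0,0,0],[0,0,0]],[1,[0,0,0],[0,0,0]],[1,[0,0,0],[0,0,0]]]'
python3 -m crank '[[1,[0,0,0],[0,0,0]],[1,[0,0,0],[0,0,0]],[1,[0,0,0],[0,0,0]]]'
```

```text
time: 5.9
tool_pos: [0.5416, 0.0094, 0.067]
ee_rot: [-3.13, -0.663, -0.032]
wrist_force: [-0.5, -5.8, -0.1]
width: 0.0203
finger_force: 30.0
time: 6.2
tool_pos: [0.5416, 0.0094, 0.0671]
ee_rot: [-3.13, -0.663, -0.032]
wrist_force: [-0.2, -5.9, -0.5]
width: 0.0198
finger_force: 30.0
```

Gripped (19.8 mm, 30 N). I start the lift slowly, reading the force every 4 mm.

```bash
for i in 1 2 3 4; do python3 -m crank '[[1,[0.00123,0,-0.00158],[0,0,0]],[1,[0.00123,0,-0.00158],[0,0,0]],[1,[0,0,0],[0,0,0]]]' | grep -v rot; done
```

```text
time: 6.5
tool_pos: [0.5415, 0.0094, 0.0704]
wrist_force: [5.3, -4.6, -5.9]
width: 0.0199
finger_force: 30.0
time: 6.8
tool_pos: [0.5416, 0.0094, 0.0744]
wrist_force: [5.6, -5.8, -5.2]
width: 0.0199
finger_force: 30.0
time: 7.1
tool_pos: [0.5416, 0.0094, 0.0784]
wrist_force: [5.7, -4.2, -4.6]
width: 0.0199
finger_force: 30.0
time: 7.4
tool_pos: [0.5416, 0.0094, 0.0824]
wrist_force: [5.8, -4.0, -6.2]
width: 0.0203
finger_force: 30.0
```

```bash
for i in 1 2 3; do python3 -m crank '[[1,[0.00123,0,-0.00158],[0,0,0]],[1,[0.00123,0,-0.00158],[0,0,0]],[1,[0,0,0],[0,0,0]]]' | grep -E 'pos|wrist|width'; done
```

```text
tool_pos: [0.5416, 0.0094, 0.0864]
wrist_force: [6.6, -4.1, -5.7]
width: 0.0194
tool_pos: [0.5415, 0.0094, 0.0903]
wrist_force: [5.7, -2.8, -6.0]
width: 0.0198
tool_pos: [0.5415, 0.0094, 0.0943]
wrist_force: [5.6, -3.9, -5.2]
width: 0.02
```

```bash
for i in 1 2 3; do python3 -m crank '[[1,[0.00123,0,-0.00158],[0,0,0]],[1,[0.00123,0,-0.00158],[0,0,0]],[1,[0,0,0],[0,0,0]]]' | grep -E 'pos|wrist|width'; done
```

```text
tool_pos: [0.5415, 0.0094, 0.0983]
wrist_force: [5.8, -2.6, -5.6]
width: 0.0202
tool_pos: [0.5415, 0.0094, 0.1023]
wrist_force: [6.1, -3.3, -5.1]
width: 0.0199
tool_pos: [0.5415, 0.0094, 0.1063]
wrist_force: [5.7, -2.7, -5.6]
width: 0.0197
```

```bash
for i in 1 2 3; do python3 -m crank '[[1,[0.00123,0,-0.00158],[0,0,0]],[1,[0.00123,0,-0.00158],[0,0,0]],[1,[0,0,0],[0,0,0]]]' | grep -E 'pos|wrist|width'; done
```

```text
tool_pos: [0.5415, 0.0094, 0.1094]
wrist_force: [11.8, -3.4, -11.1]
width: 0.0201
tool_pos: [0.5415, 0.0094, 0.1127]
wrist_force: [14.7, -1.4, -12.9]
width: 0.02
tool_pos: [0.5415, 0.0094, 0.1163]
wrist_force: [17.9, -1.4, -15.1]
width: 0.0199
```

The ramp is felt from about z 0.108, so the crest should come near 0.121. Finer steps now.

```bash
for i in 1 2 3; do python3 -m crank '[[1,[0.00123,0,-0.00158],[0,0,0]],[1,[0,0,0],[0,0,0]],[1,[0,0,0],[0,0,0]]]' | grep -E 'pos|wrist|width'; done
```

```text
tool_pos: [0.5415, 0.0094, 0.118]
wrist_force: [19.1, -1.5, -16.8]
width: 0.02
tool_pos: [0.5415, 0.0094, 0.122]
wrist_force: [4.2, -2.1, -3.3]
width: 0.0201
tool_pos: [0.5415, 0.0094, 0.1243]
wrist_force: [5.7, -1.8, -5.8]
width: 0.0195
```

It snapped in at about z 0.121: force fell from 16.8 N to the baseline. Now I lower gently onto the ledge until the load leaves the gripper.

```bash
for i in 1 2 3; do python3 -m crank '[[1,[-0.00062,0,0.00079],[0,0,0]],[1,[0,0,0],[0,0,0]],[1,[0,0,0],[0,0,0]]]' | grep -E 'pos|wrist|width'; done
```

```text
tool_pos: [0.5415, 0.0094, 0.124]
wrist_force: [3.8, -3.4, -3.7]
width: 0.0203
tool_pos: [0.5416, 0.0094, 0.1235]
wrist_force: [-0.0, -5.6, -0.7]
width: 0.0199
tool_pos: [0.5416, 0.0094, 0.1231]
wrist_force: [-2.2, -5.7, 1.7]
width: 0.02
```

```bash
python3 -m crank '[[1,[0.0003,0,-0.0004],[0,0,0]],[0.75,[0,0,0],[0,0,0]],[0.7,[0,0,0],[0,0,0]],[0.6,[0,0,0],[0,0,0]],[0.5,[0,0,0],[0,0,0]],[0.4,[0,0,0],[0,0,0]],[0.4,[0,0,0],[0,0,0]],[0.4,[0,0,0],[0,0,0]]]'
python3 -m crank '[[0.4,[0,0,0],[0,0,0]],[0.4,[0,0,0],[0,0,0]],[0.4,[0,0,0],[0,0,0]],[0.4,[0,0,0],[0,0,0]]]'
python3 - <<'E'
from h import *
from bench import vision
s={n:vision.snapshot(n) for n in("scene","wrist")}
a=np.hstack([cv2.resize(s["scene"]["color"][150:300,180:380],(400,300)),cv2.resize(s["wrist"]["color"],(400,300))]);cv2.imwrite("pics/rel.png",a[:,:,::-1])
E
```

```text
time: 12.7
tool_pos: [0.5415, 0.0102, 0.1227]
ee_rot: [-3.127, -0.663, -0.033]
wrist_force: [0.1, -0.0, 1.5]
width: 0.0564
finger_force: 0.0
time: 13.1
tool_pos: [0.5415, 0.01, 0.1227]
ee_rot: [-3.127, -0.663, -0.033]
wrist_force: [-0.6, -0.9, 0.6]
width: 0.0563
finger_force: 0.0
```

View pics/rel.png

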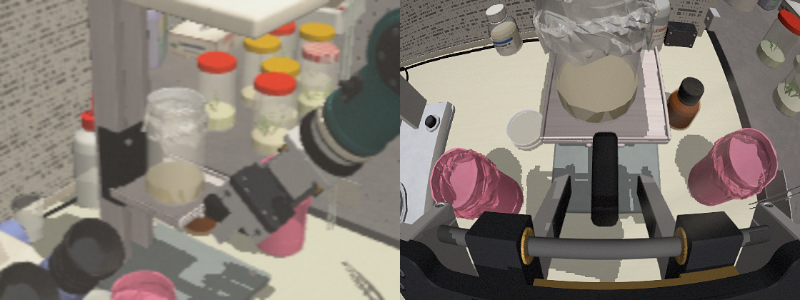

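The stage hangs raised, with the jar upright at left-half (175,140). The open fingers straddle the handle at wrist (605,180) with clearance. Now I back off along the tool axis and check the result.

```bash
python3 -m crank '[[0.4,[0,0,-0.01],[0,0,0]],[0.4,[0,0,-0.015],[0,0,0]],[0.4,[0,0,-0.02],[0,0,0]],[0.4,[0,0,-0.02],[0,0,0]],[0.4,[0,0,-0.02],[0,0,0]],[0.4,[0,0,-0.015],[0,0,0]],[0.4,[0,0,0],[0,0,0]],[0.4,[0,0,0],[0,0,0]]]'
python3 - <<'E'
from h import *
from bench import vision
s={n:vision.snapshot(n) for n in("scene","wrist")}
a=np.hstack([cv2.resize(s["scene"]["color"][150:300,180:380],(400,300)),cv2.resize(s["wrist"]["color"],(400,300))]);cv2.imwrite("pics/end.png",a[:,:,::-1])
E
```

```text
time: 14.0
tool_pos: [0.4799, 0.0106, 0.202]
ee_rot: [-3.128, -0.664, -0.033]
wrist_force: [0.5, 0.9, -0.0]
width: 0.0565
finger_force: 0.0
```

View pics/end.png

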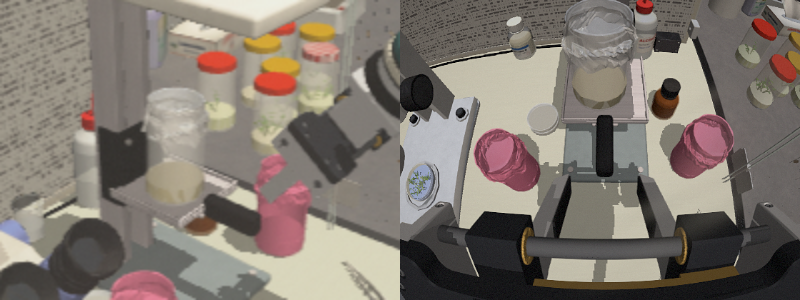

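The gripper is clear of everything. The stage still hangs at the same height, handle at left-half (230,215), and the jar stands upright in the middle of the platform at (175,140).

```bash
python3 -c "
from bench import robot
print(robot.close_job())"
```

```text
the job is handed in; nothing more can be done
None
```

The stage hangs on its first notch, about 55 mm up, with the jar upright on it and the gripper clear; the job was handed in at about 14 s, and no verdict came back.

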